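Fingertip corner-load check of a bench balance

TASK

Do the quick corner check on the balance before the test weights are used: with the fingertips, press the bare steel pan lightly, well out in each of its quarters in turn: front left, back left, back right, front right (left and right as seen facing the balance's display, which is at its front). Rest about half a second on each so that the reading settles, then come right off so that the pan comes back up before the next. Pick nothing up, leave the two weights and the beaker beside the balance standing where they are, and finish clear of the balance.

Things in the scene. Friction and masses are not known exactly. Their poses are not given: they have to be found in the camera images.
- balance: white bench balance, 378 x 228 x 120 mm, fixed, its place and yaw (up to 40 deg) vary. Origin on the bench under its middle; x runs from its front (display and keys, towards the robot) to its back, y to its left as seen facing the display. The flat steel pan, 214 mm (x) x 180 mm (y), is centred 52 mm behind the origin, its top 119 mm over the bench, the highest face
- pan_front_left (a point): the middle of the pan's front left quarter, on its top face (119 mm over the bench), 53 mm to the front (display side) and 45 mm to the left of the pan's centre as seen by a person facing the display
- pan_back_left (a point): the middle of the pan's back left quarter, on its top face (119 mm over the bench), 53 mm to the back (away from the display) and 45 mm to the left of the pan's centre as seen by a person facing the display
- pan_back_right (a point): the middle of the pan's back right quarter, on its top face (119 mm over the bench), 53 mm to the back (away from the display) and 45 mm to the right of the pan's centre as seen by a person facing the display
- pan_front_right (a point): the middle of the pan's front right quarter, on its top face (119 mm over the bench), 53 mm to the front (display side) and 45 mm to the right of the pan's centre as seen by a person facing the display
- balance_pan (a joint): how far the sprung pan has sunk, in m: 0 at rest, 0.002 on its overload stop; spring 4 N per mm, so the stop is met at about 8 N; pushes of 2 to 6 N are right for the check
- pan_pitch (a joint): lean of the pan front to back, in rad: 0 at rest, positive when its front edge is down, negative when its back edge is down; sprung about the pan's centre, 15 N m per rad, stops at +-0.02. A push of 3 N in the middle of a quarter gives about 0.010 (and the spot sinks some 1.7 mm in all)
- pan_roll (a joint): lean of the pan to the side, in rad: 0 at rest, positive when its left edge is down, negative when its right edge is down; sprung 15 N m per rad, stops at +-0.02. A push of 3 N in the middle of a quarter gives about 0.009
- weight_500: 500 g test weight of grey metal with a knob on top, 38 mm across, 66 mm high, standing loose on the bench to the right of the balance; origin at the centre of its underside, z up
- weight_200: 200 g test weight of the same kind, 29 mm across, 50 mm high, loose on the bench to the right of the balance, behind the larger one; origin at the centre of its underside, z up
- beaker_b: steel beaker, 58 mm across, 65 mm high, loose on the bench to the left of the balance; origin at the centre of its underside, z up
There are look-alikes about, which are no part of the job. Leave any green or purple look-alike of the beaker_b alone. What is shaped like the weight_200 but purple is not meant.

How it is judged:
By the outcome, as a careful person would: the job done as asked, in the order asked, and still so for the second after the job is handed in, with the robot touching nothing.
It also fails if it takes over 59 s, if anything falls off the work surface, if the arm or the gripper's body presses on something with over 40 N, if the wrist force passes 120 N, or if a joint passes its speed limit or range.

ROBOT

A 7-joint arm with a two-finger parallel gripper is mounted at the origin on a cart in front of the work surface, level with it; the furniture and walls round the work are solid. World frame = base frame: x ahead of the robot, y to its left, z up, the work surface at z = 0. Lengths are in m, angles in rad, forces in N, time in s.
With the tool pointing down it reaches from about 0.425 to 0.875 m from the base axis. Payload 4.7 kg.
Tool frame: the origin (TCP) lies midway between the tips of the shut fingers; the grasp point (between the pads) lies 19 mm behind it; z points along the fingers, x is the direction in which the jaws open and shut, and the axes are right-handed (so a half turn about z gives the same grasp; the last joint's range is limited). The gripper opens to 87 mm and grips with 3 to 60 N. Pads are 19 mm wide; open, the fingers measure 117 mm over their backs; the gripper's body (75 mm by 190 mm) begins 51 mm behind the grasp point.
Start: joints at [-1.113, 0.321, -0.07, 1.45, 0.023, 1.371, -0.057], TCP at [0.279, 0.587, 0.223] pointing down, gripper open.
Joint ranges: [-2.86, 2.86], [-0.3, 2.09], [-1.38, 1.24], [0.06, 2.45], [-1.56, 4.7], [0.09, 2.05], [-2.69, 2.69]. Speed limits (rad/s): [2.57, 2.57, 3.14, 3.14, 3.14, 3.14, 3.14].

INTERFACE

Orientations are given as a rotation vector (axis times angle).
In Python, from bench import get_state, eyes, ticket gives the robot as it stands.
- The arm moves only by the tool carry_out, never from a script. Its argument "motion" is a list of rows, each a list of 2 entries, a list of its own where there are three numbers: the shift along the world's x, y, z in m, then the turn about the world's z in rad. A call has 1 to 20 rows; each row is the pose to reach, as a shift and turn from the pose commanded when the call began; what a row does not reach only later rows make up. A row lasts 1/10 s, in which the tool goes at most 50 mm and 8.59 degrees, less where a joint would pass 70% of its speed; a pose out of reach is approached as far as the arm can. A call with a gripper value outside its range is refused whole. "grip" is the gripper command: -1 is fully open, 1 is shut, values between are in proportion, set as the call begins (left out, the last holds). The fingers move at their own pace and stop on an object; "squeeze" is the grip in N (left out, the last holds). Time passes only in rows, so rows that repeat a pose let the fingers close. It gives the time, the measured TCP pose, the force and the opening at its end, in the units of the state.
- get_state(): the state, without advancing time (a new reading comes with each control period).
- eyes.get_image(name): name is "side" or "top" or "wrist"; returns a dict with "pixels" (420x560x3 uint8, blue, green, red), "mtx" (3x3 intrinsics, pixels), "extrinsics" (4x4, takes a point from camera to world coordinates). Camera axes: x right, y down, z forward; pixel columns grow to the right and rows downward; lengths in m; the calibration is good to about 2 mm. The wrist camera is an equidistant fisheye: a pixel r from the principal point sees the ray r / f radians off the axis. A picture is of the moment at which its call begins. There is no depth.
- ticket.close_job(): hands the job in, once; it reports no verdict.
The state is a dict: "time": time; "joint_positions": joint angles; "qd": joint speeds; "joint_torque": joint torques, N m; "position": TCP position; "tool_rot": TCP orientation; "ft_force": force on the tool from outside, world axes, zero at the start; "torque": the same for the moment, N m; "grip_width": opening from 0.0 (shut) to 1.0 (fully open).
Only numpy, scipy, OpenCV 4.12 (cv2) and the standard library are available. Lean on these libraries where they do the work, as an engineer would, in place of code of your own. Each camera call takes 0.05 s, during which the arm holds its last target. There are 200 camera calls.

## Working session

There is one attempt and no reset: what is moved stays moved. The work goes in short steps, Python scripts to look and compute and a tool call to move; the robot and the scene stay as the last step left them, time stands still between calls to the robot, and variables do not carry over. Pictures are saved under pics/ and viewed, about 8 in all and at most 12, crops included, and the job is handed in when it is done.

Besides the shell and the picture viewer there is one more tool, called after "Emit:" as name(argument=value, ...) on one line, values as JSON. carry_out: Moves the arm, as the interface text tells. Its arguments: {"type":"object","properties":{"motion":{"type":"array","items":{"type":"array"}},"grip":{"type":"number"},"squeeze":{"type":"number"}},"required":["motion"]}

```bash
mkdir -p pics
cat > h.py <<'E'
import numpy as np,cv2
from bench import get_state,eyes,ticket
def snap(n,f):
    d=eyes.get_image(n);cv2.imwrite(f'pics/{f}.png',d['pixels']);np.savez(f'pics/{f}.npz',K=d['mtx'],T=d['extrinsics']);return d
def at(f,uv,z):
    d=np.load(f'pics/{f}.npz');K,T=d['K'],d['T']
    r=T[:3,:3]@np.linalg.solve(K,[uv[0],uv[1],1]);o=T[:3,3];return o+r*(z-o[2])/r[2]
def proj(f,P):
    d=np.load(f'pics/{f}.npz');K,T=d['K'],d['T'];c=np.linalg.inv(T)@np.r_[P,1];p=K@c[:3];return p[:2]/p[2]
E
python3 - <<'E'
from h import *
a=snap('top','t0');b=snap('side','s0')
print(get_state()); print(a['mtx'],a['extrinsics'],b['extrinsics'])
E
```

```text
{'time': 0.1, 'joint_positions': array([-1.1129312 ,  0.32175619, -0.07008192,  1.45155088,  0.02262201,
        1.37077828, -0.0569336 ]), 'qd': array([ 0.00024292, -0.00161773,  0.00094821, -0.00445276,  0.00040527,
        0.00055127, -0.00036989]), 'joint_torque': array([ 5.51292669e-04, -4.92574668e+01, -4.05105958e-01, -3.13395917e+01,
       -6.41643419e-02,  3.95620940e-02,  5.40233782e-05]), 'position': array([0.27891597, 0.58657727, 0.22156717]), 'tool_rot': array([ 2.65499966e+00,  1.67757479e+00, -2.16371337e-03]), 'ft_force': array([-0.05719864,  0.07160368,  0.10784892]), 'torque': array([0.00091083, 0.03304523, 0.00431304]), 'grip_width': 0.9953452879264808}
[[408.13590874   0.         282.11285039]
 [  0.         408.13590874 204.14578475]
 [  0.           0.           1.        ]] [[-0.02546618 -0.98340567  0.17962397  0.44197428]
 [-0.99967228  0.02552027 -0.00201008 -0.0103598 ]
 [-0.00260733 -0.17961629 -0.98373329  1.02892752]
 [ 0.          0.          0.          1.        ]] [[ 0.90319501 -0.29368511  0.31303008  0.20907609]
 [-0.42922344 -0.61380216  0.66258142 -0.8500568 ]
 [-0.00245176 -0.73280008 -0.68043958  0.96407499]
 [ 0.          0.          0.          1.        ]]
```

View pics/t0.png

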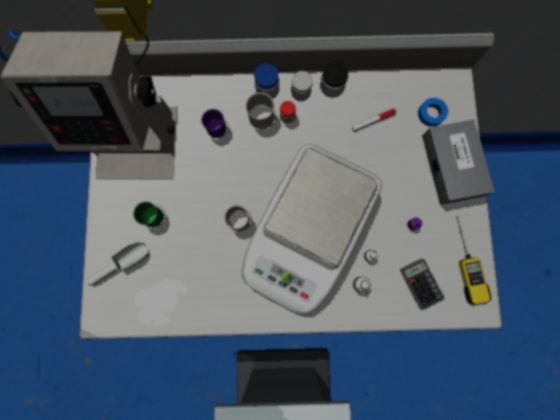

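View pics/s0.png

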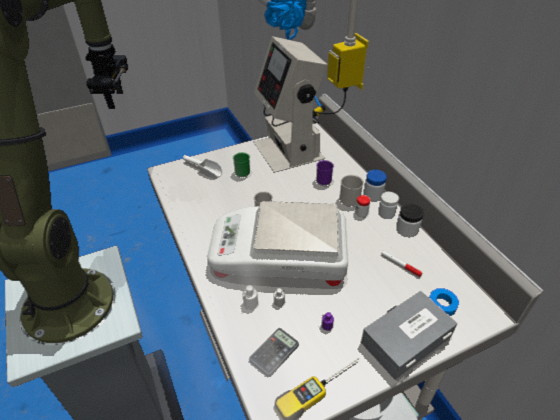

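The top view shows the balance, with its display at about (282,278) and its pan corners near (312,148), (381,186), (331,265) and (264,213). The two grey weights are at (371,256) and (363,285), and the beaker is at (237,218). The other items are look-alikes or clutter. I'll enlarge the pan.

Run:
```python
import cv2
i=cv2.imread('pics/t0.png')[130:320,220:400]
cv2.imwrite('pics/t0c.png',cv2.resize(cv2.convertScaleAbs(i,alpha=1.2),None,fx=3,fy=3,interpolation=cv2.INTER_CUBIC))
```

```text
(no output)
```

View pics/t0c.png

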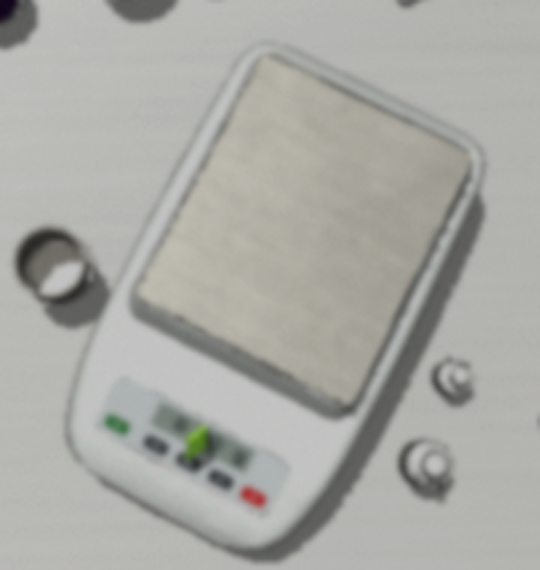

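The crop shows the pan's top-face corners at about BL (262,53), BR (475,157), FR (350,402) and FL (137,292). The pan is bare, and the display is at its lower-left end.

Run:
```python
from h import *
c=dict(BL=(262,53),BR=(475,157),FR=(350,402),FL=(137,292))
P={k:at('t0',(220+v[0]/3,130+v[1]/3),.119) for k,v in c.items()}
for k in P: print(k,P[k].round(4))
n=np.linalg.norm
print('len',n(P['BL']-P['FL']),n(P['BR']-P['FR']),'wid',n(P['BL']-P['BR']),n(P['FL']-P['FR']))
C=sum(P.values())/4
x=(P['BL']+P['BR']-P['FL']-P['FR'])[:2]; y=(P['BL']+P['FL']-P['BR']-P['FR'])[:2]
yx=np.arctan2(x[1],x[0]);yy=np.arctan2(-y[0],y[1]);print('C',C,np.degrees([yx,yy]))
yaw=(yx+yy)/2;X=np.array([np.cos(yaw),np.sin(yaw)]);Y=np.array([-X[1],X[0]])
s=get_state();p=s['position'][:2]
for k,a,b in(('FL',-1,1),('BL',1,1),('BR',1,-1),('FR',-1,-1)):
    q=C[:2]+a*.053*X+b*.045*Y;print(k,q.round(4),'shift',(q-p).round(4),'reach',n(q))
for nme,uv,z in(('w200',(455,378),.03),('w500',(430,466),.04),('beaker',(50,262),.06)):
    print(nme,at('t0',(220+uv[0]/3,130+uv[1]/3),z).round(3))
from scipy.spatial.transform import Rotation as R
print(R.from_rotvec(s['tool_rot']).as_matrix().round(3))
```

```text
BL [ 0.74   -0.0742  0.119 ]
BR [ 0.6531 -0.2335  0.119 ]
FR [ 0.4708 -0.1291  0.119 ]
FL [0.5562 0.026  0.119 ]
len 0.20936097403111767 0.21008556772556364 wid 0.1814563564066001 0.1771055900370158
C [ 0.60503684 -0.10271661  0.119     ] [-29.20017343 -28.72755645]
FL [ 0.5805 -0.0377] shift [ 0.3015 -0.6243] reach 0.5816790580984024
BL [ 0.6732 -0.089 ] shift [ 0.3943 -0.6756] reach 0.6790584950168951
BR [ 0.6296 -0.1678] shift [ 0.3507 -0.7543] reach 0.6515811737179757
FR [ 0.5369 -0.1164] shift [ 0.258 -0.703] reach 0.5493524487242493
w200 [ 0.491 -0.227  0.03 ]
w500 [ 0.422 -0.2    0.04 ]
beaker [0.59  0.098 0.06 ]
[[ 0.429  0.903 -0.001]
 [ 0.903 -0.429 -0.002]
 [-0.002  0.    -1.   ]]
```

Pan size comes out at 210 x 179 mm against 214 x 180 mm, yaw about -29°, so the measurement is good. I'll shut the gripper and go over, swinging wide of the tall instrument.

Emit:
carry_out(motion=[[[0.01,-0.03,0],0],[[0.02,-0.06,0],0],[[0.03,-0.09,0],0],[[0.04,-0.12,0],0],[[0.05,-0.15,0],0],[[0.06,-0.18,0],0],[[0.07,-0.21,0],0],[[0.08,-0.24,0],0],[[0.09,-0.27,0],0],[[0.11,-0.305,0],0],[[0.13,-0.34,0],0],[[0.15,-0.375,0],0],[[0.17,-0.41,0],0],[[0.19,-0.445,0],0],[[0.215,-0.48,0],0],[[0.24,-0.515,0],0],[[0.26,-0.55,0],0],[[0.28,-0.59,0],0],[[0.295,-0.615,0],0],[[0.301,-0.625,0],0]], grip=1, squeeze=10)

```text
time: 2.1
position: [0.5806, -0.0419, 0.2222]
tool_rot: [2.659, 1.671, -0.002]
ft_force: [-0.3, 0.3, -0.1]
grip_width: 0.009
```

Emit:
carry_out(motion=[[[0,0,-0.02],0],[[0,0,-0.04],0],[[0,0,-0.06],0],[[0,0,-0.075],0],[[0,0,-0.085],0],[[0,0,-0.085],0],[[0,0,-0.085],0],[[0,0,-0.085],0]])

```text
time: 2.9
position: [0.5809, -0.0379, 0.1387]
tool_rot: [2.655, 1.678, 0.003]
ft_force: [-0.3, -0.3, 0.7]
grip_width: 0.002
```

Run:
```python
from h import *
s=get_state();print(s['time'],s['position'],s['ft_force'],s['grip_width'])
b=snap('side','s1');p=proj('s1',s['position']);print(p)
a=snap('top','t1');q=proj('t1',s['position']);print(q)
i=b['pixels'][130:300,180:380]
j=a['pixels'][130:320,220:400]
i=cv2.resize(i,(400,340));j=cv2.resize(j,(360,380));o=np.zeros((380,760,3),np.uint8);o[:340,:400]=i;o[:,400:]=j
cv2.imwrite('pics/c1.png',o)
```

```text
2.9 [ 0.58087571 -0.03792927  0.1386742 ] [-0.30798699 -0.32143314  0.71220415] 0.0021593573394727006
[278.83915959 207.5876036 ]
[294.04928548 214.38748674]
```

View pics/c1.png

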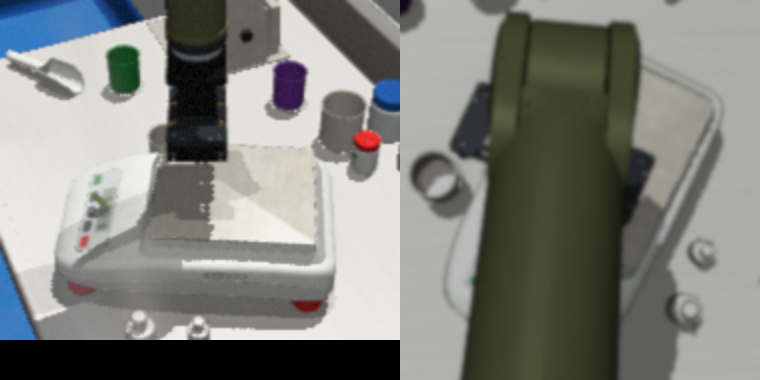

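The fingertips are about 20 mm over the front-left quarter. I'll lower them, then approach gently while watching the force.

Emit:
carry_out(motion=[[[0,0,-0.008],0],[[0,0,-0.014],0],[[0,0,-0.016],0],[[0,0,-0.016],0],[[0,0,-0.016],0]])

```text
time: 3.5
position: [0.5801, -0.038, 0.1215]
tool_rot: [2.656, 1.678, -0.0]
ft_force: [0.5, 0.9, -1.1]
grip_width: 0.003
```

Emit:
carry_out(motion=[[[0,0,-0.001],0],[[0,0,-0.002],0],[[0,0,-0.003],0],[[0,0,-0.004],0],[[0,0,-0.004],0],[[0,0,-0.004],0]])

```text
time: 4.1
position: [0.5803, -0.0379, 0.1179]
tool_rot: [2.656, 1.678, 0.001]
ft_force: [-0.7, 0.3, 3.1]
grip_width: 0.006
```

Emit:
carry_out(motion=[[[0,0,-0.0008],0],[[0,0,-0.0008],0],[[0,0,-0.0008],0],[[0,0,-0.0008],0],[[0,0,-0.0008],0],[[0,0,-0.0008],0]])

```text
time: 4.7
position: [0.5803, -0.0379, 0.117]
tool_rot: [2.656, 1.678, 0.001]
ft_force: [-0.7, 0.2, 5.6]
grip_width: 0.0
```

Run:
```python
from h import *
for i in range(4):
    s=get_state();print(s['time'],s['position'],s['ft_force']); b=snap('side','s2')
a=cv2.resize(cv2.imread('pics/s1.png')[190:290,200:360],None,fx=4,fy=2.9);c=cv2.resize(b['pixels'][190:290,200:360],None,fx=4,fy=2.9)
cv2.imwrite('pics/c2.png',np.vstack([a,c]))
```

```text
4.7 [ 0.58030412 -0.03792847  0.11701487] [-0.66561227  0.19229848  5.57496751]
4.75 [ 0.58030403 -0.03791487  0.11699787] [-1.5777575   0.61444987  5.39592065]
4.8 [ 0.58027736 -0.03789097  0.1169731 ] [-0.67674123  1.34136437  4.84966524]
4.85 [ 0.58029857 -0.03794356  0.11700089] [-1.28043046  1.21362535  4.8671208 ]
```

View pics/c2.png

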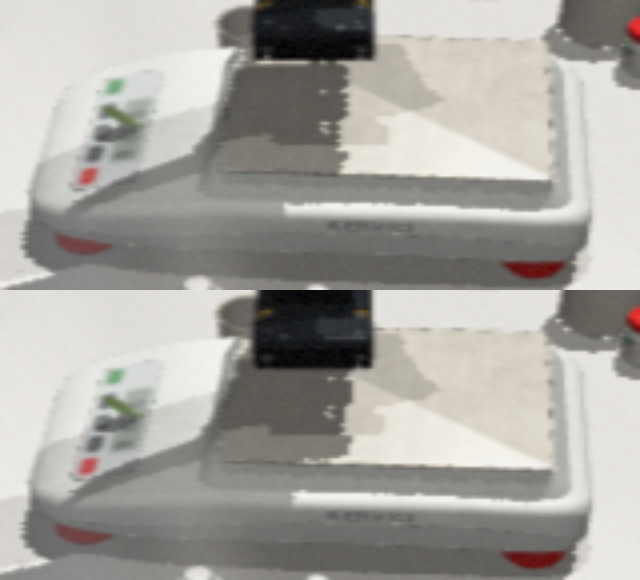

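The force is about 5 N at z = 0.117, and the pan's front-left has dipped slightly. It has rested long enough. I'll come right off and cross to the back left, pressing a little lighter.

Emit:
carry_out(motion=[[[0,0,0.004],0],[[0,0,0.014],0],[[0,0,0.022],0],[[0,0,0.022],0],[[0,0,0.022],0],[[0.02,-0.011,0.022],0],[[0.045,-0.025,0.022],0],[[0.07,-0.039,0.022],0],[[0.088,-0.048,0.022],0],[[0.093,-0.051,0.022],0],[[0.093,-0.051,0.022],0],[[0.093,-0.051,0.022],0],[[0.093,-0.051,0.014],0],[[0.093,-0.051,0.007],0],[[0.093,-0.051,0.004],0],[[0.093,-0.051,0.004],0],[[0.093,-0.051,0.004],0]])

```text
time: 6.6
position: [0.673, -0.0888, 0.1208]
tool_rot: [-2.656, -1.678, -0.0]
ft_force: [0.7, 0.5, -0.2]
grip_width: 0.001
```

Emit:
carry_out(motion=[[[0,0,-0.001],0],[[0,0,-0.002],0],[[0,0,-0.003],0],[[0,0,-0.0036],0],[[0,0,-0.0036],0],[[0,0,-0.0036],0],[[0,0,-0.0036],0],[[0,0,-0.0036],0],[[0,0,-0.0036],0]])

```text
time: 7.5
position: [0.6734, -0.0891, 0.1175]
tool_rot: [2.655, 1.678, 0.001]
ft_force: [-0.1, -0.1, 4.8]
grip_width: 0.011
```

Run:
```python
from h import *
for i in range(4):
    s=get_state();print(s['time'],s['position'],s['ft_force']); b=snap('side','s3')
```

```text
7.5 [ 0.67342603 -0.08908371  0.11746688] [-0.08804181 -0.10243944  4.77343893]
7.55 [ 0.67342784 -0.08907041  0.11746268] [ 0.22962343 -0.19236947  4.20780074]
7.6 [ 0.67340088 -0.08903876  0.11740921] [-0.05595659 -0.11444079  3.75574855]
7.65 [ 0.67340848 -0.08901987  0.11738846] [ 0.16205427 -0.3947139   4.08672682]
```

About 4.2 N at the back left, which is right. Next is the back right.

Emit:
carry_out(motion=[[[0,0,0.004],0],[[0,0,0.014],0],[[0,0,0.022],0],[[0,0,0.022],0],[[0,0,0.022],0],[[-0.01,-0.018,0.022],0],[[-0.022,-0.04,0.022],0],[[-0.034,-0.061,0.022],0],[[-0.042,-0.075,0.022],0],[[-0.044,-0.079,0.022],0],[[-0.044,-0.079,0.022],0],[[-0.044,-0.079,0.022],0],[[-0.044,-0.079,0.014],0],[[-0.044,-0.079,0.007],0],[[-0.044,-0.079,0.0036],0],[[-0.044,-0.079,0.0036],0],[[-0.044,-0.079,0.0036],0]])

```text
time: 9.4
position: [0.6291, -0.1678, 0.1206]
tool_rot: [-2.656, -1.678, 0.0]
ft_force: [0.5, 0.6, 0.0]
grip_width: 0.005
```

Emit:
carry_out(motion=[[[0,0,-0.001],0],[[0,0,-0.002],0],[[0,0,-0.003],0],[[0,0,-0.0036],0],[[0,0,-0.0036],0],[[0,0,-0.0036],0],[[0,0,-0.0036],0],[[0,0,-0.0036],0],[[0,0,-0.0036],0]])

```text
time: 10.3
position: [0.6293, -0.1682, 0.1174]
tool_rot: [2.655, 1.678, 0.001]
ft_force: [-0.2, -0.5, 4.5]
grip_width: 0.007
```

Run:
```python
from h import *
for i in range(4):
    s=get_state();print(s['time'],s['position'],s['ft_force']); b=snap('side','s4')
```

```text
10.3 [ 0.62932701 -0.16819296  0.11742843] [-0.22192307 -0.49881625  4.47326016]
10.35 [ 0.62932864 -0.16820289  0.11742819] [-0.45217276 -0.84640509  4.46206815]
10.4 [ 0.62931957 -0.16819578  0.11740279] [ 0.23709875 -0.63772842  5.57397327]
10.45 [ 0.62932909 -0.16819506  0.11735405] [ 0.0378346  -1.18221638  3.97572133]
```

About 4.5 N at the back right. The last one is the front right.

Emit:
carry_out(motion=[[[0,0,0.004],0],[[0,0,0.014],0],[[0,0,0.022],0],[[0,0,0.022],0],[[0,0,0.022],0],[[-0.02,0.011,0.022],0],[[-0.045,0.025,0.022],0],[[-0.07,0.039,0.022],0],[[-0.088,0.048,0.022],0],[[-0.092,0.051,0.022],0],[[-0.092,0.051,0.022],0],[[-0.092,0.051,0.022],0],[[-0.092,0.051,0.014],0],[[-0.092,0.051,0.007],0],[[-0.092,0.051,0.0036],0],[[-0.092,0.051,0.0036],0],[[-0.092,0.051,0.0036],0]])

```text
time: 12.2
position: [0.5371, -0.1171, 0.1205]
tool_rot: [-2.656, -1.678, 0.001]
ft_force: [-0.5, -0.9, 0.9]
grip_width: 0.003
```

Emit:
carry_out(motion=[[[0,0,-0.001],0],[[0,0,-0.002],0],[[0,0,-0.003],0],[[0,0,-0.0036],0],[[0,0,-0.0036],0],[[0,0,-0.0036],0],[[0,0,-0.0036],0],[[0,0,-0.0036],0],[[0,0,-0.0036],0]])

```text
time: 13.1
position: [0.5373, -0.117, 0.1174]
tool_rot: [2.656, 1.678, 0.001]
ft_force: [-0.4, -0.8, 4.1]
grip_width: 0.005
```

Run:
```python
from h import *
for i in range(4):
    s=get_state();print(s['time'],s['position'],s['ft_force']); b=snap('side','s5')
```

```text
13.1 [ 0.53732326 -0.11700024  0.11736707] [-0.39432924 -0.75743309  4.06981003]
13.15 [ 0.53731296 -0.11701095  0.11736304] [-1.00844059 -0.40974164  4.62713764]
13.2 [ 0.53731448 -0.11704318  0.1173346 ] [-0.87460425 -0.38693419  4.27793128]
13.25 [ 0.53729622 -0.11701682  0.11730866] [-1.07157236 -1.21764244  3.20754174]
```

About 4 N at the front right. I'll lift off and retreat clear of the balance.

Emit:
carry_out(motion=[[[0,0,0.004],0],[[0,0,0.014],0],[[0,0,0.034],0],[[0,0,0.06],0],[[0,0,0.085],0],[[0,0,0.105],0],[[-0.01,0.03,0.105],0],[[-0.02,0.065,0.105],0],[[-0.03,0.1,0.105],0],[[-0.045,0.135,0.105],0],[[-0.06,0.17,0.105],0],[[-0.075,0.205,0.105],0],[[-0.09,0.24,0.105],0],[[-0.105,0.275,0.105],0],[[-0.12,0.31,0.105],0],[[-0.135,0.345,0.105],0],[[-0.15,0.38,0.105],0],[[-0.165,0.415,0.105],0],[[-0.175,0.44,0.105],0],[[-0.18,0.45,0.105],0]])

```text
time: 15.3
position: [0.3552, 0.3354, 0.2222]
tool_rot: [-2.652, -1.684, 0.001]
ft_force: [-0.5, 0.7, 0.5]
grip_width: 0.004
```

Emit:
carry_out(motion=[[[-0.015,0.03,0],0],[[-0.03,0.06,0],0],[[-0.045,0.09,0],0],[[-0.06,0.12,0],0],[[-0.07,0.15,0],0],[[-0.075,0.18,0],0],[[-0.075,0.2,0],0],[[-0.075,0.2,0],0],[[-0.075,0.2,0],0],[[-0.075,0.2,0],0]])

```text
time: 16.3
position: [0.2833, 0.5314, 0.2222]
tool_rot: [2.657, 1.675, -0.0]
ft_force: [0.2, 0.5, 0.5]
grip_width: 0.011
```

Run:
```python
from h import *
s=get_state();print(s['time'],s['position'],s['ft_force'],abs(s['qd']).max())
b=snap('top','t9')
d=cv2.absdiff(cv2.imread('pics/t0.png'),b['pixels'])[130:320,220:400];print('changed px',(d.max(2)>25).sum(),d.max())
cv2.imwrite('pics/t9.png',b['pixels'])
```

```text
16.3 [0.2833368  0.53138377 0.22223   ] [0.22213967 0.45066102 0.47579547] 0.007516522563156928
changed px 0 3
```

View pics/t9.png

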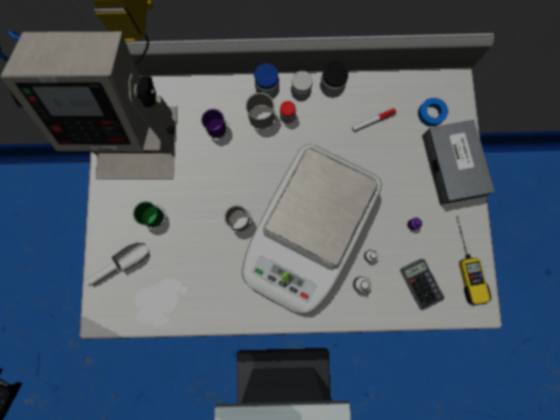

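The view matches the first one: the balance, both weights (371,256) and (363,285), and the beaker (237,218) are unmoved, and the arm is away to the left. I'll hand in.

```bash
python3 -c "
from h import *
print(ticket.close_job())"
```

```text
the job is handed in; nothing more can be done
None
```

The corner check is done and handed in. With the fingers shut, I pressed the bare pan front left, back left, back right, then front right. I rested at least half a second on each and lifted about 20 mm clear between presses.

- **Forces:** they read about 5, 4.2, 4.5 and 4 N, within the 2–6 N asked for. The sensor noise is around 1 N, and I could not read the pan's lean directly.
- **Pan position:** the camera measured the pan at 210 x 179 mm against the stated 214 x 180 mm, so the press points should be within a few mm.
- **Final check:** the last top view showed no change around the balance, the weights or the beaker compared with the first. The arm was clear to the left with no contact force, at 16.3 s.

No check failed.

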